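Nip a drum-brake hub between its collars on the bench arbor

ROBOT

A 6-joint arm with a two-finger parallel gripper is mounted at the origin on the work surface. World frame = base frame: x ahead of the robot, y to its left, z up, the work surface at z = 0. Lengths are in m, angles in rad, forces in N, time in s.
With the tool pointing down it reaches from about 0.35 to 0.8 m from the base axis. Payload 7.3 kg.
Tool frame: the origin (TCP) lies between the finger pads; the fingertips stand 25 mm ahead of it and the grasp point (between the pads) lies 6 mm ahead of it (r.tip_extent is the distance from the TCP to the fingertips, in m); z points along the fingers, y is the line along which they close (so a half turn about z gives the same grasp; the last joint's range is limited). The gripper opens to 85 mm and grips with 20 to 120 N. Pads are 22 mm wide; open, the fingers measure 114 mm over their backs; the gripper's body (76 mm by 85 mm) begins 54 mm behind the grasp point. The pads swing forward as they close: fully open they stand 13 mm farther back than shut.
Start: joints at [0.966, 0.342, 1.524, -0, 1.275, -0.146], TCP at [0.232, 0.471, 0.256] pointing down, gripper open.
Joint ranges: [-2.53, 2.53], [-0.77, 2.02], [0.04, 2.7], [-1, 4.14], [0.28, 2.66], [-3.11, 3.11]. Speed limits (rad/s): [2.57, 2.57, 3.14, 3.14, 3.14, 3.14].

INTERFACE

Orientations are given as a unit quaternion [x, y, z, w].
In Python, from workcell import r, command_gripper, optics gives the robot as it stands. The module is installed in compiled form; this text tells all that it offers. Calls block until the motion is done:
- r.reach(position, orientation): joint-space move of the TCP to a pose.
- r.move_straight(position, orientation=None, speed=0.15, max_force=None): straight line of the TCP; orientation=None keeps the orientation; speed is the mean speed in m/s. With max_force (N) it stops when the force on the tool has changed by that much, and returns True; else False.
- r.movej(angles): joint-space move.
- command_gripper(opening, force=None): finger opening in m; force is the grip in N (None keeps the last); returns when the fingers have stopped.
- r.hold(seconds).
- r.solve_ik(position, orientation): joint angles nearest the present ones, or None.
- r.read_state(): the state.
- optics.get_image(name): name is "scene" or "top"; returns (picture, depth): 420x560x3 uint8, red, green, blue; 420x560 float32, m along the optical axis (not along the pixel's ray), 0 where there is no reading.
- optics.camera_model(name): a dict with "K" (3x3 intrinsics, pixels), "k1" (the pictures are not rectified: a ray, as slopes to the right and down, at radius r is drawn at 1 + k1 r^2 times it, then the intrinsics apply), "R" (3x3) and "t" (3): a world point X has camera coordinates R X + t. Camera axes: x right, y down, z forward; pixel columns grow to the right and rows downward; lengths in m; the calibration is good to about 2 mm. A picture is of the moment at which its call begins. camera_model takes no time and is no camera call.
A pose or a line that the arm cannot do raises r.PlanningError and nothing moves.
- r.finish_job(): hands the job in; it is judged then, once.
The state is a dict: "time_s": time; "joint_positions": joint angles; "dq": joint speeds; "tau": joint torques, N m; "eef_pos": TCP position; "eef_rot": TCP orientation; "contact_force": force on the tool from outside, world axes, zero at the start; "torque": the same for the moment, N m; "grip_width": finger opening in m; "grip_force": force on a finger pad.
Only numpy, scipy, OpenCV 4.12 (cv2) and the standard library are available. Lean on these libraries where they do the work, as an engineer would, in place of code of your own. Each camera call takes 0.05 s, during which the arm holds its last target. There are 200 camera calls.

TASK

Take the end float out of the wheel hub on the bench arbor: slacken the wing set screw of the brass collar on the hub's small-flange side, then slide that collar along the arbor until it pushes the hub home against the locked steel collar on the drum side. Press it up lightly, with about 10 N and never more than 20 N between collar and hub, and tighten the wing screw while the hub is nipped so that it stays there without play. Leave the drum-side collar and the other things on the bench as they are.

Things in the scene. Friction and masses are not known exactly. Their poses are not given: they have to be found in the camera images.
- stand: Blue steel stand fixed to the bench, 110 x 460 mm; uprights 138 mm high at both ends carry a level steel arbor, 15 mm in diameter. Origin: middle of its underside, on the bench; y runs along the arbor from the small-flange side to the drum side; the arbor's axis is 125 mm above the origin. A dial indicator, 210 mm high, stands on its +x side at the drum end.
- collar: Brass collar on the arbor at the hub's small-flange side: body 40 mm in diameter, 30 mm long, steel nose 23 mm in diameter, 20 mm long, towards the hub. Origin: on the arbor's axis at the nose's end face; y along the arbor towards the hub; screw axis 35 mm behind (-y). Screw loose, it slides with about 3.5 N and meets no stop before the hub is home; tight, 15 N does not move it.
- wing (a point): Centre of the steel wing (flat bar) on top of the brass collar's set screw: 36 mm long, 10 mm thick, 24 mm high, centre 52 mm above the arbor's axis, on the screw's vertical axis; below it a 20 mm shoulder and the shank. x axis across the 10 mm thickness, y along the 36 mm length; turns with the screw.
- screw (a joint): Angle in rad of that set screw (right-hand thread). 0: hard tight against its stop, wing's length along the arbor; grows anticlockwise seen from above as it is loosened, to a stop at 2.2. It bites on the arbor below about 0.9; from 1.1 on the collar is quite free; turned back to near 0 it is tight and stays. Turning takes 0.1 N m loose and up to 0.2 N m tight.
- hub: Aluminium motorcycle rear hub, slides on the arbor with about 1.5 N. Drum 132 mm in diameter at +y, flange 80 mm in diameter 36 mm from the origin at -y. Origin: on the arbor's axis, y towards the drum side. Far bearing face at +26 mm. A 23 mm spacer stands out at -y to meet the brass collar's nose: its end lies 42 to 54 mm from the origin, differs from hub to hub and is not measured.
- drum_collar: Dark steel collar at the drum side, locked by its own wing screw; leave it alone. Its nose, 23 mm in diameter and 40 mm long, reaches into the drum. Origin: on the arbor's axis at the nose's end face, where the hub comes to rest; y along the arbor, away from the hub. Pressed home, the two collars and the hub give about 1 mm for 10 N.
- gauge: Bystander: pressure gauge 64 mm in diameter with a clear dome, lying face up. Origin: centre of its underside.
- bezel: Bystander: black speedometer bezel, a ring 90 mm in diameter and 14 mm high. Origin: centre of its underside.
- spanner: Bystander: steel adjustable spanner 190 mm long. Origin: on the bench near its middle.
- shoe_a: Bystander: brake shoe, an arc 100 mm long and 24 mm high. Origin: on the bench near its middle.
- shoe_b: Bystander: the other brake shoe, the same. Origin: on the bench near its middle.
- sprocket: Bystander: steel sprocket 132 mm in diameter, 6 mm thick. Origin: centre of its underside.

How it is judged:
On the way, in this order (a step that is already met when the one before it is completed fails the run):
1. The brass collar's wing screw is slackened (past 1.0 rad) while the collar does not yet press on the hub (value of joint screw above 1 rad and contact force between collar and hub below 0.5 N), for 0.1 s.
2. With the screw still slack (past 0.8 rad), the brass collar presses the hub home against the drum-side collar, with at least 4 N on both faces (value of joint screw above 0.8 rad and contact force between collar and hub above 4 N and contact force between hub and drum_collar above 4 N), for 0.2 s.
3. The wing screw is tightened (below 0.35 rad) with the hub still nipped between both collars (value of joint screw below 0.35 rad and contact force between collar and hub above 1 N and contact force between hub and drum_collar above 1 N), for 0.1 s.
At the end, for the whole second after the job is handed in: The wing screw is tight (below 0.35 rad), collar and hub are at rest, the hub has no play to speak of: less than 1 mm between the brass collar's nose and the hub's spacer and less than 1 mm between the hub and the drum-side collar's nose; the drum-side collar is where it was (within 3 mm) (value of joint screw below 0.35 rad and y of near_race in the frame of collar below 0.006 m and y of drum_collar in the frame of hub below 0.027 m and linear speed of each of hub, collar below 0.01 m/s and distance of drum_collar from where it was at the start of the episode below 0.003 m); the robot touches nothing.
It fails at once if The brass collar is pressed on the hub with more than 20 N (contact force between collar and hub above 20 N).
It fails at once if The drum-side collar is shifted by more than 3 mm (distance of drum_collar from where it was at the start of the episode above 0.003 m).
It fails at once if A bystander on the bench is moved by more than 30 mm (distance of any of gauge, bezel, spanner, shoe_a, shoe_b, sprocket from where it was at the start of the episode above 0.03 m).
It also fails if it takes over 62 s, if anything falls off the work surface, if the arm or the gripper's body presses on something with over 40 N, if the wrist force passes 120 N, or if a joint passes its speed limit or range.

## Working session

There is one attempt and no reset: what is moved stays moved. The work goes in short steps, each a Python script; the robot and the scene stay as the last script left them, time stands still between calls to the robot, and variables do not carry over. Pictures are saved under pics/ and viewed, at most 10 in all, crops included, and the job is handed in when it is done.

```bash
mkdir -p pics; cat > h.py <<'E'
import numpy as np, cv2
from workcell import r, command_gripper, optics
def pts(name):
    im,d=optics.get_image(name); m=optics.camera_model(name); K=np.array(m['K'])
    v,u=np.mgrid[0:420,0:560]
    x=np.stack([u,v],-1).reshape(-1,1,2).astype(np.float64)
    n=cv2.undistortPoints(x,K,np.array([m['k1'],0,0,0.])).reshape(420,560,2)
    c=np.dstack([n*d[...,None],d]); X=(c-np.array(m['t']))@np.array(m['R'])
    X[d==0]=np.nan
    return im,d,X
E
python3 - <<'E'
from h import *
for n in ['scene','top']:
    im,d,X=pts(n); np.savez(f'{n}.npz',im=im,d=d,X=X)
    cv2.imwrite(f'pics/{n}0.png',cv2.resize(im[...,::-1],(784,588)))
    m=optics.camera_model(n); print(n,m['K'],m['k1'],-np.array(m['R']).T@m['t'],m['R'])
s=r.read_state();print(s['time_s'],s['contact_force'],s['eef_rot'],s['grip_width'])
E
```

```text
scene [[543.59612326   0.         279.32670908]
 [  0.         543.59612326 205.85166886]
 [  0.           0.           1.        ]] -0.09391439964785914 [ 1.34920051 -0.18046322  1.37946107] [[ 0.2599008   0.96559725  0.00857527]
 [ 0.82227091 -0.21664951 -0.52624476]
 [-0.50628266  0.14382263 -0.8502899 ]]
top [[446.33090646   0.         285.51045934]
 [  0.         446.33090646 210.19764505]
 [  0.           0.           1.        ]] -0.1492630369183987 [0.37383026 0.02786805 1.62805882] [[ 3.64565359e-03 -9.99992961e-01  8.87716795e-04]
 [-9.86764835e-01 -3.74134101e-03 -1.62114662e-01]
 [ 1.62116842e-01 -2.84953818e-04 -9.86771528e-01]]
0.1 [-0.49038237  0.68346505 -0.66555487] [ 2.27386131e-01  9.73804440e-01 -6.30223067e-04 -2.50540137e-04] 0.08525027271171728
```

View pics/scene0.png

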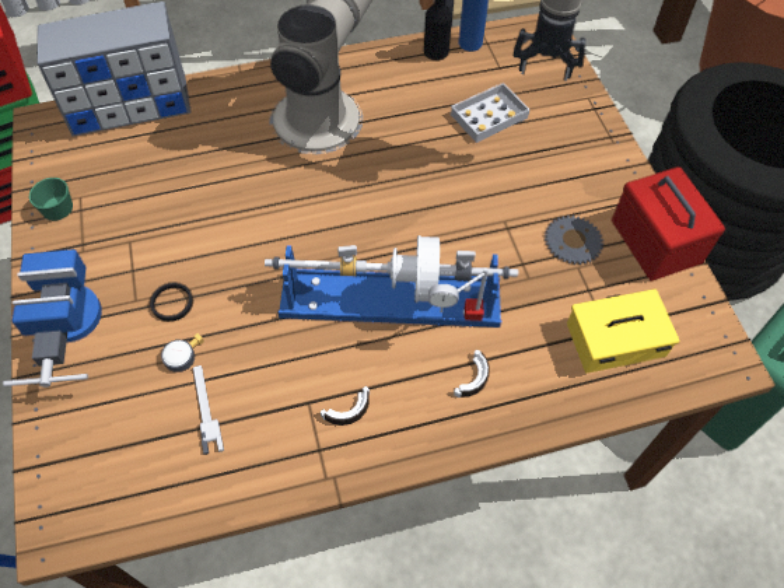

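View pics/top0.png

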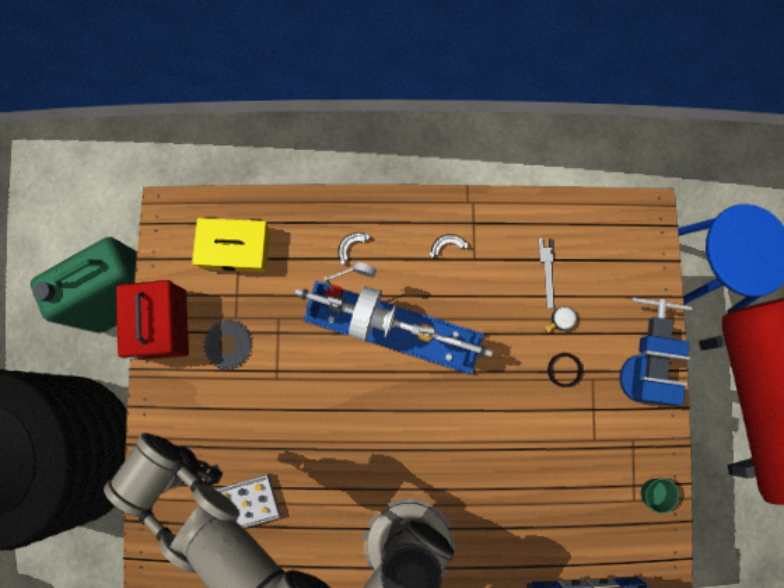

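The scene view shows the brass collar at about (348,262) with its wing at (347,252), and the hub right of it. In the top view the arbor runs from (303,293) to (488,352), with the brass collar near (425,335). All of these are in the enlarged pixels. Next I measure them with depth.

```bash
cat > loc.py <<'E'
from h import *
def arbor(X):
    # bare arbor's upper side in the stretch around the stand
    P=X.reshape(-1,3); P=P[np.isfinite(P).all(1)]
    return P
E
python3 - <<'E'
import numpy as np,cv2
for n in ['scene','top']:
    f=np.load(n+'.npz'); im,X=f['im'],f['X']
    reg=(X[...,0]>.3)&(X[...,0]<.7)&(X[...,1]>-.3)&(X[...,1]<.35)
    hsv=cv2.cvtColor(im,cv2.COLOR_RGB2HSV)
    a=reg&(X[...,2]>.122)&(X[...,2]<.137)&(hsv[...,1]<60)
    P=X[a]
    # robust line on xy
    l=cv2.fitLine(P[:,:2].astype(np.float32),cv2.DIST_HUBER,0,.003,.003).ravel()
    u=l[:2]*np.sign(l[1]); p0=l[2:]; 
    for _ in range(5):
        o=(P[:,:2]-p0)@[u[1],-u[0]]; k=abs(o)<.008
        l=cv2.fitLine(P[k][:,:2].astype(np.float32),cv2.DIST_HUBER,0,.003,.003).ravel(); u=l[:2]*np.sign(l[1]); p0=l[2:]
    s=(P[k][:,:2]-p0)@u
    print(n,'dir',u,'p0',p0,k.sum(),'ends',p0+u*s.min(),p0+u*s.max(), 'yaw',np.arctan2(-u[0],u[1]), 'z max',np.percentile(P[k][:,2],[50,95]))
    # profile along arbor: s coordinate, points near axis, zmax
    Q=X[reg]; c=hsv[reg]; s=(Q[:,:2]-p0)@u; o=(Q[:,:2]-p0)@[u[1],-u[0]]
    w=(abs(o)<.035)&(Q[:,2]>.1)
    for b in np.arange(-.28,.28,.01):
        k=w&(s>=b)&(s<b+.01)
        if k.sum(): 
            t=k&(Q[:,2]>.17)
            print('%.2f n%d z%.3f o[%.3f %.3f] hi n%d o[%.3f..%.3f] hue %d sat %d'%(b,k.sum(),Q[k][:,2].max(),o[k].min(),o[k].max(),t.sum(),*( (o[t].min(),o[t].max()) if t.any() else (0,0)),np.median(c[k][:,0]),np.median(c[k][:,1])))
E
```

```text
scene dir [0.3071247 0.9516693] p0 [0.54977864 0.0139192 ] 550 ends [ 0.48229906 -0.1951758 ] [0.63525844 0.27879042] yaw -0.31217024 z max [0.13118287 0.13618506]
-0.22 n20 z0.137 o[-0.007 0.006] hi n0 o[0.000..0.000] hue 116 sat 9
-0.21 n19 z0.138 o[-0.013 0.010] hi n0 o[0.000..0.000] hue 111 sat 17
-0.20 n33 z0.143 o[-0.010 0.010] hi n0 o[0.000..0.000] hue 110 sat 30
-0.19 n22 z0.140 o[-0.030 0.016] hi n0 o[0.000..0.000] hue 112 sat 14
-0.18 n116 z0.145 o[-0.035 0.034] hi n0 o[0.000..0.000] hue 109 sat 168
-0.17 n28 z0.137 o[-0.013 0.033] hi n0 o[0.000..0.000] hue 111 sat 15
-0.16 n15 z0.134 o[-0.005 0.004] hi n0 o[0.000..0.000] hue 113 sat 9
-0.15 n19 z0.138 o[-0.008 0.004] hi n0 o[0.000..0.000] hue 116 sat 9
-0.14 n19 z0.139 o[-0.006 0.005] hi n0 o[0.000..0.000] hue 113 sat 6
-0.13 n16 z0.137 o[-0.007 0.004] hi n0 o[0.000..0.000] hue 113 sat 7
-0.12 n24 z0.136 o[-0.009 0.004] hi n0 o[0.000..0.000] hue 111 sat 10
-0.11 n21 z0.135 o[-0.011 0.004] hi n0 o[0.000..0.000] hue 110 sat 12
-0.10 n20 z0.137 o[-0.011 0.005] hi n0 o[0.000..0.000] hue 111 sat 13
-0.09 n17 z0.135 o[-0.007 0.0
[... 5604 characters left out ...]
hue 106 sat 13
0.18 n21 z0.191 o[-0.017 0.020] hi n8 o[-0.004..0.006] hue 108 sat 28
0.19 n11 z0.131 o[-0.006 0.007] hi n0 o[0.000..0.000] hue 109 sat 8
0.20 n13 z0.135 o[-0.007 0.007] hi n0 o[0.000..0.000] hue 111 sat 5
0.21 n11 z0.138 o[-0.006 0.006] hi n0 o[0.000..0.000] hue 109 sat 4
0.22 n56 z0.145 o[-0.035 0.034] hi n0 o[0.000..0.000] hue 108 sat 194
0.23 n51 z0.144 o[-0.035 0.034] hi n0 o[0.000..0.000] hue 109 sat 139
0.24 n15 z0.138 o[-0.010 0.008] hi n0 o[0.000..0.000] hue 96 sat 12
0.25 n21 z0.143 o[-0.011 0.012] hi n0 o[0.000..0.000] hue 105 sat 27
0.26 n11 z0.135 o[-0.006 0.006] hi n0 o[0.000..0.000] hue 105 sat 5
0.27 n11 z0.134 o[-0.007 0.007] hi n0 o[0.000..0.000] hue 19 sat 9
```

```bash
python3 - <<'E'
import numpy as np,cv2
f=np.load('scene.npz'); a=cv2.resize(f['im'][160:240,180:380],(800,320),interpolation=cv2.INTER_CUBIC)
f=np.load('top.npz'); b=cv2.resize(f['im'][200:270,205:355],(600,280),interpolation=cv2.INTER_CUBIC)
o=np.zeros((600,800,3),np.uint8);o[:320]=a;o[320:,:600]=b
cv2.imwrite('pics/crop0.png',o[...,::-1])
E
```

```text
(no output)
```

View pics/crop0.png

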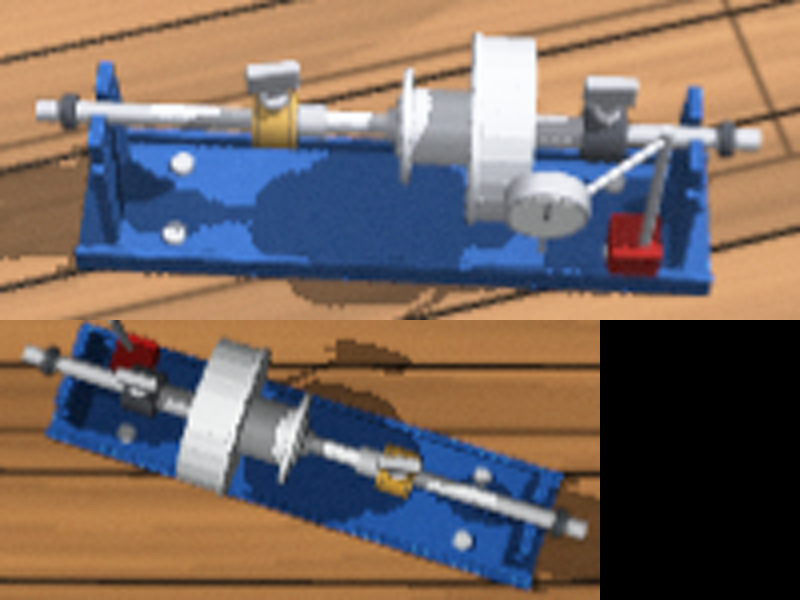

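The crop shows the brass collar at about (275,115) in the scene part. Its wing lies almost along the arbor, turned slightly anticlockwise, with a clear gap to the hub's spacer at (385,122). Next I get the wing's centre and angle from both views.

```bash
python3 - <<'E'
from h import *
u=np.array([.303,.953]);u/=np.linalg.norm(u);n=np.array([u[1],-u[0]]);p0=np.array([.546,.0193])
for c in ['scene','top']:
    f=np.load(c+'.npz'); im,X=f['im'],f['X']; m=optics.camera_model(c)
    s=(X[...,:2]-p0)@u; o=(X[...,:2]-p0)@n
    for lo in (.170,.181):
        k=(s>-.11)&(s<-.015)&(abs(o)<.03)&(X[...,2]>lo)
        v,uu=np.nonzero(k)
        q=cv2.undistortPoints(np.stack([uu,v],-1).reshape(-1,1,2).astype(float),np.array(m['K']),np.array([m['k1'],0,0,0.])).reshape(-1,2)
        R=np.array(m['R']);C=-R.T@np.array(m['t']); d=np.c_[q,np.ones(len(q))]@R
        W=C+d*((.189-C[2])/d[:,2])[:,None]
        rect=cv2.minAreaRect((W[:,:2]*1000).astype(np.float32))
        ss=(W[:,:2]-p0)@u;oo=(W[:,:2]-p0)@n
        a=np.polyfit(ss,oo,1)[0]
        print(c,lo,len(q),'mean',W.mean(0).round(4),'depthmean',X[k].mean(0).round(4),'s,o',ss.mean().round(4),oo.mean().round(4),'s rng',ss.min().round(4),ss.max().round(4),'ang',-np.arctan(a).round(3),rect)
    # brass body s range
    hsv=cv2.cvtColor(im,cv2.COLOR_RGB2HSV)
    b=(hsv[...,0]>15)&(hsv[...,0]<28)&(hsv[...,1]>110)&(X[...,2]>.11)&(X[...,2]<.15)&(s>-.12)&(s<0)&(abs(o)<.03)
    print('brass s',np.percentile(s[b],[2,50,98]).round(4),b.sum())
yaw=np.arctan2(-u[0],u[1])
from scipy.spatial.transform import Rotation as Ro
for th in (.2,1.3):
  for fl in (0,np.pi):
    q=Ro.from_euler('zx',[0,0]).as_quat() # placeholder
    R=Ro.from_euler('z',yaw+th+fl)*Ro.from_matrix(np.array([[0,1,0],[1,0,0],[0,0,-1.]]))
    print(th,fl,r.solve_ik([.528,-.038,.194],R.as_quat()), R.as_matrix()[:,1].round(2))
E
```

```text
scene 0.17 88 mean [ 0.5359 -0.0374  0.189 ] depthmean [ 0.5321 -0.0367  0.1834] s,o -0.0571 0.0076 s rng -0.0759 -0.0404 ang 0.14 ((536.3041381835938, -37.49773406982422), (35.098445892333984, 21.910301208496094), 85.0846176147461)
scene 0.181 58 mean [ 0.5324 -0.0363  0.189 ] depthmean [ 0.5313 -0.0361  0.1873] s,o -0.0571 0.0039 s rng -0.0759 -0.0411 ang 0.145 ((532.86328125, -37.072715759277344), (35.098388671875, 14.881235122680664), 86.72093963623047)
brass s [-0.0724 -0.0559 -0.0434] 87
top 0.17 40 mean [ 0.5259 -0.0346  0.189 ] depthmean [ 0.5262 -0.0348  0.1855] s,o -0.0575 -0.0029 s rng -0.0752 -0.0403 ang 0.162 ((525.74658203125, -34.626914978027344), (35.67787170410156, 11.24755859375), 80.66600799560547)
top 0.181 32 mean [ 0.5266 -0.0355  0.189 ] depthmean [ 0.5267 -0.0355  0.1879] s,o -0.0581 -0.0019 s rng -0.0752 -0.0414 ang 0.158 ((526.2798461914062, -35.8289794921875), (33.423248291015625, 9.214120864868164), 81.99800872802734)
brass s [-0.0697 -0.0556 -0.0432] 48
0.2 0 [-2.16675286e-01  4.08262705e-01  1.60636609e+00 -4.44089210e-16
  1.12696386e+00 -1.08839077e-01] [ 0.99 -0.11  0.  ]
0.2 3.141592653589793 [-2.16675286e-01  4.08262705e-01  1.60636609e+00 -4.44089210e-16
  1.12696386e+00  3.03275358e+00] [-0.99  0.11  0.  ]
1.3 0 [-2.16675286e-01  4.08262705e-01  1.60636609e+00 -4.44089210e-16
  1.12696386e+00 -1.20883908e+00] [0.55 0.84 0.  ]
1.3 3.141592653589793 [-2.16675286e-01  4.08262705e-01  1.60636609e+00 -4.44089210e-16
  1.12696386e+00  1.93275358e+00] [-0.55 -0.84  0.  ]
```

```bash
cat >> h.py <<'E'
from scipy.spatial.transform import Rotation as Ro
u=np.array([.303,.953,0]);u/=np.linalg.norm(u);n=np.array([u[1],-u[0],0])
yaw=np.arctan2(-u[0],u[1])
def q(th): return (Ro.from_euler('z',yaw+th)*Ro.from_matrix(np.array([[0,1,0],[1,0,0],[0,0,-1.]]))).as_quat()
def show(l,f0=np.zeros(3)):
    s=r.read_state(); f=np.array(s['contact_force'])-f0
    print(l,'t%.2f'%s['time_s'],'pos',np.round(s['eef_pos'],4),'Fu %.2f Fn %.2f Fz %.2f'%(f@u,f@n,f[2]),'Tz %.3f'%s['torque'][2],'w %.4f g %.1f'%(s['grip_width'],s['grip_force']),flush=True)
    return np.array(s['contact_force']),s
E
python3 - <<'E'
from h import *
p=np.array([.5285,-.0357,.30])
r.reach(p,q(.15)); command_gripper(.045,force=30)
f0,_=show('above'); np.save('f0.npy',f0)
print(r.move_straight([p[0],p[1],.194],speed=.1,max_force=6)); show('down',f0)
command_gripper(.0,force=30); show('grip',f0)
im,d,X=pts('scene'); a=cv2.resize(im[130:260,180:380],(800,520),interpolation=cv2.INTER_CUBIC); cv2.imwrite('pics/grip.png',a[...,::-1])
E
```

```text
above t2.68 pos [ 0.5285 -0.0356  0.3   ] Fu -0.25 Fn -0.14 Fz -0.30 Tz 0.023 w 0.0447 g 0.0
False
down t3.89 pos [ 0.5289 -0.0358  0.1946] Fu 1.04 Fn 0.50 Fz 0.85 Tz -0.008 w 0.0449 g 0.0
grip t4.30 pos [ 0.5294 -0.036   0.1946] Fu 0.49 Fn 4.73 Fz 1.00 Tz 0.048 w 0.0092 g 33.6
```

View pics/grip.png

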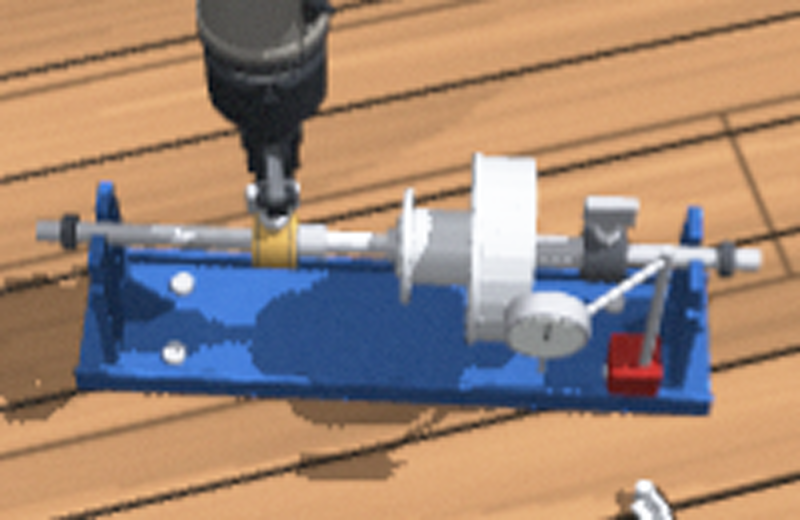

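The wing is gripped, with the fingers around it at (272,205) and the hub and drum collar clear. Next I relieve the side load and slacken the screw.

```bash
python3 - <<'E'
from h import *
f0=np.load('f0.npy'); p=np.array([.5285,-.0357,.194])+.0008*n
r.move_straight(p,q(.15),speed=.05); show('relief',f0)
for th in (.5,.9,1.3):
    r.reach(p,q(th)); f,s=show(th,f0)
    d=f-f0; p=p+n*np.clip((d@n)*.00015,-.001,.001)
print(s['joint_positions'])
np.save('p.npy',p)
E
```

```text
relief t4.60 pos [ 0.5295 -0.036   0.1945] Fu 0.58 Fn 1.70 Fz 5.46 Tz 0.117 w 0.0093 g 34.2
0.5 t5.03 pos [ 0.529  -0.036   0.1945] Fu 0.13 Fn 0.50 Fz 6.91 Tz 0.081 w 0.0093 g 34.4
0.9 t5.49 pos [ 0.5285 -0.0362  0.1945] Fu -1.90 Fn -1.58 Fz 8.05 Tz 0.098 w 0.0093 g 34.6
1.3 t5.96 pos [ 0.5282 -0.0364  0.1945] Fu -3.55 Fn -1.82 Fz 8.87 Tz 0.027 w 0.0094 g 34.6
[-2.12840872e-01  4.08682359e-01  1.60412387e+00 -1.55865085e-03
  1.13032893e+00 -1.20475531e+00]
```

```bash
python3 - <<'E'
from h import *
f0=np.load('f0.npy'); p=np.load('p.npy'); p[2]+=.0008
r.move_straight(p,q(1.3),speed=.05); show('z',f0)
for d in (.015,.045,.075):
    hit=r.move_straight(p+u*d,speed=.025,max_force=7); _,s=show((d,hit),f0)
    if hit: break
im,_,X=pts('scene'); a=cv2.resize(im[130:260,180:380],(800,520),interpolation=cv2.INTER_CUBIC); cv2.imwrite('pics/slide.png',a[...,::-1])
np.save('p.npy',p)
E
```

```text
z t6.21 pos [ 0.5281 -0.0361  0.1946] Fu -2.73 Fn -1.44 Fz 3.46 Tz 0.041 w 0.0094 g 33.9
(0.015, False) t6.96 pos [ 0.533  -0.0211  0.1946] Fu -0.11 Fn -3.91 Fz 3.26 Tz 0.077 w 0.0092 g 33.8
(0.045, False) t8.31 pos [0.5419 0.0068 0.1946] Fu -2.64 Fn -4.25 Fz 4.32 Tz 0.092 w 0.0093 g 33.9
(0.075, True) t9.09 pos [0.547  0.0233 0.1946] Fu -3.99 Fn -1.78 Fz 4.72 Tz 0.008 w 0.0091 g 34.1
```

View pics/slide.png

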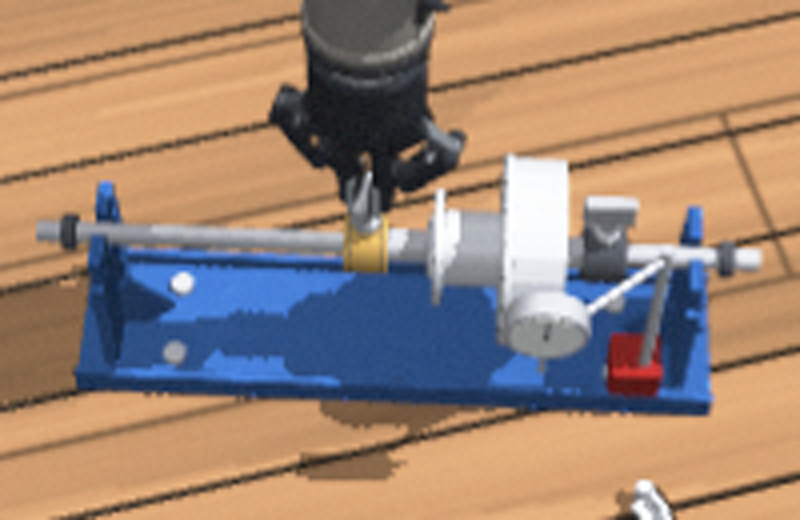

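The collar has met the hub, with the nose at (400,245) against the spacer, and the hub has moved towards the drum collar. The fingers clear the flange at (437,240). Next I press on in small steps.

```bash
python3 - <<'E'
from h import *
f0=np.load('f0.npy'); p=np.load('p.npy'); e=np.array(r.read_state()['eef_pos'])
d0=(e-p)@u; print('d0',d0)
d=d0
for i in range(25):
    d+=.0006
    r.move_straight(p+u*d,q(1.3),speed=.02); r.hold(.05)
    f,s=show('%.4f'%d,f0); print('   meas d %.4f'%((np.array(s['eef_pos'])-p)@u))
    if (f-f0)@u<-10: break
np.save('d.npy',d)
E
```

```text
d0 0.06180619843925418
0.0624 t9.44 pos [0.547  0.0232 0.1946] Fu -5.32 Fn -3.74 Fz 4.95 Tz 0.066 w 0.0091 g 34.0
   meas d 0.0617
0.0630 t9.74 pos [0.5471 0.0233 0.1946] Fu -8.14 Fn -3.41 Fz 4.89 Tz 0.068 w 0.0091 g 34.0
   meas d 0.0619
0.0636 t10.04 pos [0.5471 0.0234 0.1946] Fu -9.24 Fn -4.09 Fz 4.94 Tz 0.093 w 0.0093 g 34.1
   meas d 0.0620
0.0642 t10.34 pos [0.5472 0.0235 0.1946] Fu -12.04 Fn -3.85 Fz 5.91 Tz 0.054 w 0.0092 g 34.2
   meas d 0.0621
```

```bash
python3 - <<'E'
from h import *
f0=np.load('f0.npy'); p=np.load('p.npy'); d=float(np.load('d.npy'))+.0003
r.move_straight(p+u*d,q(1.3),speed=.02); r.hold(.25); show('press',f0)
for th in (1.2,1.1,1.0,.9,.8,.7,.55,.4,.3,.2,.12):
    r.move_straight(p+u*d,q(th),speed=.02) if 0 else r.reach(p+u*d,q(th))
    f,s=show(th,f0); F=(f-f0)@u
    print('   meas d %.4f'%((np.array(s['eef_pos'])-p)@u))
    if th>.75:
        d+=np.clip((F+13)*.00015,-.0008,.0008)
    elif F<-15: d-=.0004
    if F<-18: print('high');break
np.save('d.npy',d)
E
```

```text
press t10.84 pos [0.5472 0.0236 0.1947] Fu -12.15 Fn -4.59 Fz 5.57 Tz 0.026 w 0.0092 g 34.2
1.2 t11.09 pos [0.5473 0.0237 0.1946] Fu -11.93 Fn -4.71 Fz 5.33 Tz -0.101 w 0.0096 g 34.1
   meas d 0.0623
1.1 t11.34 pos [0.5474 0.0238 0.1947] Fu -11.65 Fn -3.16 Fz 5.15 Tz -0.137 w 0.0090 g 34.1
   meas d 0.0625
1.0 t11.59 pos [0.5475 0.024  0.1947] Fu -11.79 Fn -3.27 Fz 5.09 Tz -0.112 w 0.0092 g 34.1
   meas d 0.0626
0.9 t11.84 pos [0.5477 0.0241 0.1947] Fu -12.71 Fn -3.36 Fz 3.96 Tz -0.132 w 0.0094 g 34.1
   meas d 0.0628
0.8 t12.09 pos [0.5478 0.0242 0.1947] Fu -12.26 Fn -3.32 Fz 4.64 Tz -0.105 w 0.0095 g 34.0
   meas d 0.0629
0.7 t12.34 pos [0.5479 0.0243 0.1946] Fu -11.40 Fn -2.61 Fz 3.97 Tz -0.104 w 0.0095 g 34.0
   meas d 0.0630
0.55 t12.61 pos [0.5481 0.0243 0.1946] Fu -11.58 Fn -1.46 Fz 4.21 Tz -0.158 w 0.0095 g 33.9
   meas d 0.0631
0.4 t12.88 pos [0.5484 0.0244 0.1947] Fu -10.09 Fn -0.77 Fz 2.83 Tz -0.035 w 0.0089 g 33.8
   meas d 0.0633
0.3 t13.12 pos [0.5485 0.0243 0.1947] Fu -9.67 Fn -0.98 Fz 3.08 Tz -0.063 w 0.0089 g 33.8
   meas d 0.0633
0.2 t13.38 pos [0.5487 0.0243 0.1947] Fu -10.59 Fn -0.12 Fz 2.80 Tz -0.055 w 0.0090 g 33.7
   meas d 0.0633
0.12 t13.62 pos [0.5488 0.0243 0.1947] Fu -10.43 Fn -0.26 Fz 2.35 Tz -0.057 w 0.0094 g 33.7
   meas d 0.0634
```

```bash
python3 - <<'E'
from h import *
f0=np.load('f0.npy'); p=np.load('p.npy'); d=float(np.load('d.npy'))
for th in (.05,0.,-.05,-.1):
    r.reach(p+u*d,q(th)); f,s=show(th,f0)
    if s['torque'][2]<-.3: break
r.hold(.2); show('hold',f0)
im,_,X=pts('scene'); im2,_,_=pts('top')
o=np.zeros((600,800,3),np.uint8);o[:320]=cv2.resize(im[160:240,180:380],(800,320),interpolation=cv2.INTER_CUBIC)
o[320:,:600]=cv2.resize(im2[200:270,205:355],(600,280),interpolation=cv2.INTER_CUBIC);cv2.imwrite('pics/tight.png',o[...,::-1])
E
```

```text
0.05 t13.88 pos [0.5489 0.0243 0.1947] Fu -10.55 Fn 1.08 Fz 2.18 Tz -0.069 w 0.0093 g 33.6
0.0 t14.12 pos [0.549  0.0243 0.1947] Fu -10.62 Fn 1.10 Fz 1.71 Tz 0.029 w 0.0095 g 33.6
-0.05 t14.38 pos [0.549  0.0243 0.1947] Fu -10.61 Fn 1.99 Fz 1.06 Tz 0.886 w 0.0094 g 43.6
-0.1 t14.62 pos [0.5489 0.0243 0.1948] Fu -9.61 Fn 2.81 Fz 1.78 Tz 1.385 w 0.0097 g 62.4
hold t14.82 pos [0.5489 0.0243 0.1948] Fu -9.74 Fn 0.75 Fz 3.04 Tz 1.425 w 0.0093 g 62.3
```

View pics/tight.png

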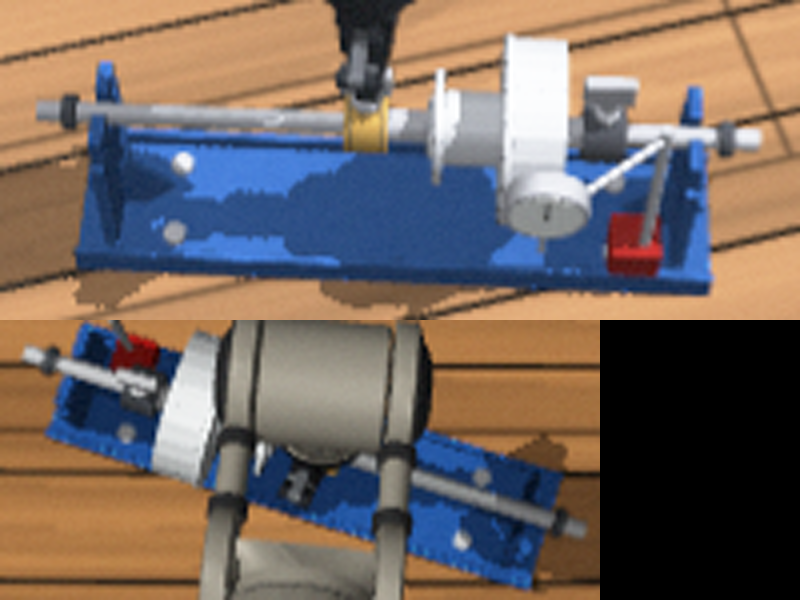

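The screw hit its stop, with the moment rising past tool angle -0.03. The hub, still nipped, shows its nose and spacer together at (400,125). Next I relieve the load, let go and check.

```bash
python3 - <<'E'
from h import *
f0=np.load('f0.npy'); p=np.load('p.npy'); d=float(np.load('d.npy'))
r.reach(p+u*d,q(-.02)); show('back',f0)
d-=.0013; r.move_straight(p+u*d,q(-.02),speed=.02); show('unload',f0)
command_gripper(.045); show('open',f0)
e=p+u*d; r.move_straight([e[0],e[1],.33],speed=.12); show('up',f0)
r.reach([.232,.471,.33],q(-.02)); r.hold(.5); show('away')
im,_,X=pts('scene'); im2,_,X2=pts('top')
o=np.zeros((600,800,3),np.uint8);o[:320]=cv2.resize(im[160:240,180:380],(800,320),interpolation=cv2.INTER_CUBIC)
o[320:,:600]=cv2.resize(im2[200:270,205:355],(600,280),interpolation=cv2.INTER_CUBIC);cv2.imwrite('pics/end.png',o[...,::-1])
E
```

```text
back t15.18 pos [0.549  0.0243 0.1947] Fu -10.67 Fn 2.11 Fz 2.02 Tz 0.460 w 0.0092 g 34.9
unload t15.43 pos [0.5489 0.0241 0.1947] Fu -4.91 Fn 2.19 Fz -0.26 Tz 0.505 w 0.0091 g 34.7
open t15.86 pos [0.5483 0.0254 0.1948] Fu 0.19 Fn -0.53 Fz 1.16 Tz -0.014 w 0.0448 g 0.0
up t17.13 pos [0.5479 0.0251 0.3292] Fu -0.04 Fn 0.66 Fz 0.07 Tz -0.025 w 0.0453 g 0.0
away t19.61 pos [0.2321 0.471  0.33  ] Fu 0.06 Fn -0.32 Fz -0.75 Tz -0.032 w 0.0445 g 0.0
```

View pics/end.png

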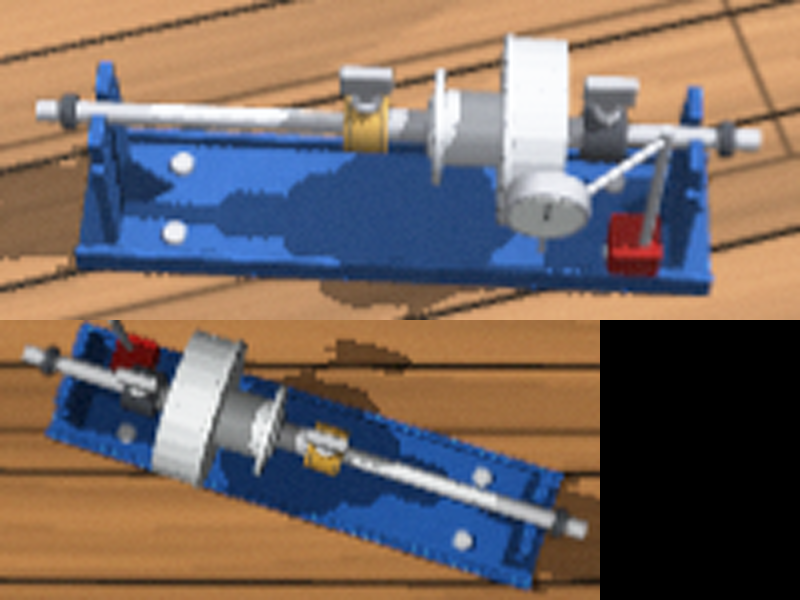

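The wing lies along the arbor at (367,78), the collar is against the spacer, the hub is unmoved since pressing, and the drum collar is where it was. I hand it in.

```bash
python3 -c "
from h import *
print(r.finish_job())"
```

```text
the job is handed in; nothing more can be done
None
```

I slackened the screw, pressed the hub home with roughly 8–9 N between collar and hub (estimated from wrist force less collar friction), tightened the screw to its stop and handed the job in at about 20 s; the last pictures show the collar against the hub and the drum collar in place, but no verdict came back.

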